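# Fill the seasoning block

## Robot

A 6-joint arm with a two-finger parallel gripper is mounted at the origin on the work surface; the furniture and walls round the work are solid. World frame = base frame: x ahead of the robot, y to its left, z up, the work surface at z = 0. Lengths are in m, angles in rad, forces in N, time in s.
With the tool pointing down it reaches from about 0.425 to 0.95 m from the base axis. Payload 3.5 kg.
Tool frame: the origin (TCP) lies between the finger pads; the fingertips stand 14 mm ahead of it and the grasp point (between the pads) lies 5 mm behind it; z points along the fingers, y is the line along which they close (so a half turn about z gives the same grasp; the last joint's range is limited). The gripper opens to 85 mm and grips with 20 to 120 N. Pads are 22 mm wide; open, the fingers measure 114 mm over their backs; the gripper's body (76 mm by 85 mm) begins 54 mm behind the grasp point. The pads swing forward as they close: fully open they stand 13 mm farther back than shut.
Start: joints at [1.1, 0.286, 1.577, -0, 1.279, -0.15], TCP at [0.213, 0.641, 0.245] pointing down, gripper open.
Joint ranges: [-2.77, 2.77], [-0.9, 2.22], [0.21, 2.48], [-1.53, 4.67], [0.24, 2.81], [-2.84, 2.84]. Speed limits (rad/s): [2.79, 2.79, 3.14, 3.14, 3.14, 3.14].

## Interface

Orientations are given as a unit quaternion [x, y, z, w].
In Python, from plant import * gives the robot as it stands.
- The arm moves only by the tool step_arm, never from a script. Its argument "commands" is a list of rows, each an object of numbers: "gripper": the gripper's target within -1 to 1 (shut at 1, half-way at 0, fully open at -1); "x", "y", "z": the shift along the tool's x, y, z in mm; "spin": the turn about the tool's z in degrees. A call has exactly 10 rows; each row shifts and turns the commanded pose from where the row before left it, along the tool's axes as they then stand; what a row does not reach is not made up. A row lasts 1/10 s, in which the tool goes at most 50 mm and 8.59 degrees, less where a joint would pass 70% of its speed; a pose out of reach is approached as far as the arm can. A call with a gripper value outside its range is refused whole. The fingers move at their own pace and stop on an object; "force" is the grip in N (left out, the last holds). Time passes only in rows, so rows that do not move let the fingers close, or fill a call up. It gives the time, the measured TCP pose, the force, the opening and the grip force at its end, in the units of the state.
- get_state(): the state, without advancing time (a new reading comes with each control period).
- read_camera(name): name is "scene" or "side" or "wrist"; returns a dict with "color" (480x640x3 uint8, red, green, blue), "z_map" (480x640 float32, m along the optical axis (not along the pixel's ray), 0 where there is no reading), "fx", "fy", "cx", "cy" (pixels), "eye" and "attitude" of the camera in the world; the wrist camera has in their place "mount" (4x4, takes a point from camera to tool coordinates, whose origin is the TCP and whose axes are the flange's). Camera axes: x right, y up, looking along -z (the intrinsics and any distortion apply to the point x, -y, -z); pixel columns grow to the right and rows downward; lengths in m; the calibration is good to about 2 mm. A picture is of the moment at which its call begins: read the wrist's pose just before it.
- sign_off(): hands the job in; it is judged then, once.
The state is a dict: "time": time; "qpos": joint angles; "dq": joint speeds; "joint_efforts": joint torques, N m; "eef_pos": TCP position; "tcp_rot": TCP orientation; "contact_force": force on the tool from outside, world axes, zero at the start; "wrist_torque": the same for the moment, N m; "opening": opening from 0.0 (shut) to 1.0 (fully open); "finger_force": force on a finger pad.
Only numpy, scipy, OpenCV 4.12 (cv2) and the standard library are available. Lean on these libraries where they do the work, as an engineer would, in place of code of your own. Each camera call takes 0.05 s, during which the arm holds its last target. There are 200 camera calls.

## Task

Gather the four seasonings into the wooden block: stand the green-capped spice jar, the red-capped spice jar, the yellow-capped spice jar and the grey-capped salt shaker upright in the block, each in the well whose floor pad has the colour of its cap. Leave the big green-lidded jar and the brown dropper bottle standing where they are.

Things in the scene. Friction and masses are not known exactly. Their poses are not given: they have to be found in the camera images.
- green_jar: small green-capped spice jar, loose, standing upright: round, 46 mm across, 106 mm high; the cap (85 to 105 mm up) is 45 mm across. 0.11 kg. Origin: centre of its underside, z up along its axis.
- red_jar: small red-capped spice jar, loose, standing upright: square with rounded corners, 40x40 mm, 106 mm high; the round cap (85 to 105 mm up) is 40 mm across. 0.11 kg. Sides along its x and y. Origin: centre of its underside, z up along its axis.
- shaker: salt shaker with a grey perforated cap, loose, standing upright: round, 44 mm across at the widest, 90 mm high; the cap (from 66 mm up) is 34 mm across. 0.1 kg. Origin: centre of its underside, z up along its axis.
- yellow_jar: small yellow-capped spice jar with a plain paper label, loose, standing upright: round, 42 mm across, 100 mm high; the cap (84 to 100 mm up) is 38 mm across. 0.11 kg. Origin: centre of its underside, z up along its axis.
- pad_green: thin green square pad, 62x62x2 mm, fixed flat on the floor of one well of the seasoning block; the green-capped spice jar belongs on it. Origin: centre of the pad's underside, which is the centre of the well, 6 mm above the worktop; x and y lie along the sides of the well. The block: dark wood, 186x186 mm and 32 mm high, fixed, with four square wells 66x66 mm, 26 mm deep, centres 90 mm apart in a 2 by 2 square; any pad may be in any well
- pad_red: thin red square pad, 62x62x2 mm, fixed flat on the floor of one well of the seasoning block; the red-capped spice jar belongs on it. Origin: centre of the pad's underside, which is the centre of the well, 6 mm above the worktop; x and y lie along the sides of the well. The block: dark wood, 186x186 mm and 32 mm high, fixed, with four square wells 66x66 mm, 26 mm deep, centres 90 mm apart in a 2 by 2 square; any pad may be in any well
- pad_grey: thin grey square pad, 62x62x2 mm, fixed flat on the floor of one well of the seasoning block; the salt shaker belongs on it. Origin: centre of the pad's underside, which is the centre of the well, 6 mm above the worktop; x and y lie along the sides of the well. The block: dark wood, 186x186 mm and 32 mm high, fixed, with four square wells 66x66 mm, 26 mm deep, centres 90 mm apart in a 2 by 2 square; any pad may be in any well
- pad_yellow: thin yellow square pad, 62x62x2 mm, fixed flat on the floor of one well of the seasoning block; the yellow-capped spice jar belongs on it. Origin: centre of the pad's underside, which is the centre of the well, 6 mm above the worktop; x and y lie along the sides of the well. The block: dark wood, 186x186 mm and 32 mm high, fixed, with four square wells 66x66 mm, 26 mm deep, centres 90 mm apart in a 2 by 2 square; any pad may be in any well
- big_jar: big green-lidded food jar, a look-alike that stays: loose, 75 mm across, 97 mm high, 0.39 kg. Origin: centre of its underside, z up along its axis. (Room walls behind and right of the worktop: at x = 0.60 and y = -0.47 m.)
- dropper: small brown dropper bottle with a black top, a look-alike that stays: loose, 33 mm across, 102 mm high, 0.07 kg. Origin: centre of its underside, z up along its axis.
There are look-alikes about, which are no part of the job. What is shaped like the dropper but blue is not meant.

How it is judged:
By the outcome, as a careful person would: the job done as asked, in the order asked, and still so for the second after the job is handed in, with the robot touching nothing.
It also fails if it takes over 118 s, if anything falls off the work surface, if the arm or the gripper's body presses on something with over 40 N, if the wrist force passes 120 N, or if a joint passes its speed limit or range.

## Working session

There is one attempt and no reset: what is moved stays moved. The work goes in short steps, Python scripts to look and compute and a tool call to move; the robot and the scene stay as the last step left them, time stands still between calls to the robot, and variables do not carry over. Pictures are saved under pics/ and viewed, at most 14 in all, crops included, and the job is handed in when it is done.

Besides the shell and the picture viewer there is one more tool, called after "Call:" as name([rows], argument=value, ...), one row to a line, values as JSON. step_arm: Moves the arm, as the interface text tells. Its arguments: {"type":"object","properties":{"commands":{"type":"array"},"force":{"type":"number"}},"required":["commands"]}

```bash
ls; mkdir -p pics; cat > h.py <<'E'
from plant import *
import numpy as np, cv2
from scipy.spatial.transform import Rotation as R
def cam(n):
    s=get_state(); c=read_camera(n); 
    if n=="wrist":
        T=np.eye(4);T[:3,:3]=R.from_quat(s["tcp_rot"]).as_matrix();T[:3,3]=s["eef_pos"]
        T=T@np.array(c["mount"])
    else:
        T=np.eye(4);a=np.array(c["attitude"]);T[:3,:3]=a if a.shape==(3,3) else R.from_quat(a).as_matrix();T[:3,3]=c["eye"]
    z=c["z_map"]; v,u=np.mgrid[:z.shape[0],:z.shape[1]]
    P=np.stack([(u-c["cx"])/c["fx"]*z,-(v-c["cy"])/c["fy"]*z,-z],-1)
    W=P@T[:3,:3].T+T[:3,3]; W[z==0]=np.nan
    return c,W,T
def save(c,n): cv2.imwrite(f"pics/{n}.png",c["color"][:,:,::-1])
E
python3 - <<'E'
from h import *
for n in("scene","side","wrist"):
    c,W,T=cam(n); save(c,n+"0"); np.savez(f"/tmp/{n}0.npz",W=W,C=c["color"]); print(n,c["fx"],c.keys(),T.round(3).tolist())
s=get_state();print(s)
E
```

```text
pics
scene 571.7679631857553 dict_keys(['color', 'z_map', 'fx', 'fy', 'cx', 'cy', 'eye', 'attitude']) [[0.18, 0.72, -0.67, -0.386], [-0.984, 0.134, -0.12, -0.183], [0.004, 0.681, 0.732, 0.883], [0.0, 0.0, 0.0, 1.0]]
side 529.4966321154044 dict_keys(['color', 'z_map', 'fx', 'fy', 'cx', 'cy', 'eye', 'attitude']) [[-0.249, 0.464, -0.85, -0.625], [-0.968, -0.143, 0.205, 0.219], [-0.026, 0.874, 0.484, 0.638], [0.0, 0.0, 0.0, 1.0]]
wrist 401.6425693960159 dict_keys(['color', 'z_map', 'fx', 'fy', 'cx', 'cy', 'mount']) [[0.315, -0.905, -0.287, 0.139], [0.949, 0.3, 0.097, 0.664], [-0.002, -0.303, 0.953, 0.373], [0.0, 0.0, 0.0, 1.0]]
{'time': 0.15, 'qpos': array([ 1.10000685e+00,  2.87020389e-01,  1.57786505e+00,  1.02541203e-05,
        1.27859833e+00, -1.49984224e-01]), 'dq': array([-0.0007219 , -0.00148997, -0.00257064,  0.00024264,  0.00164183,
        0.00042186]), 'joint_efforts': array([ 6.74279800e-04, -4.06603754e+01, -2.93140644e+01, -1.66288160e-04,
        3.95871350e-03,  8.17643553e-07]), 'eef_pos': array([0.21258114, 0.6401306 , 0.24421291]), 'tcp_rot': array([ 1.59717068e-01,  9.87162380e-01, -8.98875336e-04, -2.93472606e-04]), 'contact_force': array([-1.03002196, -0.71885529,  0.34195164]), 'wrist_torque': array([-0.0236253 , -0.02623326, -0.00597144]), 'finger_force': 0.0, 'opening': 0.9964894675407243}
```

View pics/scene0.png

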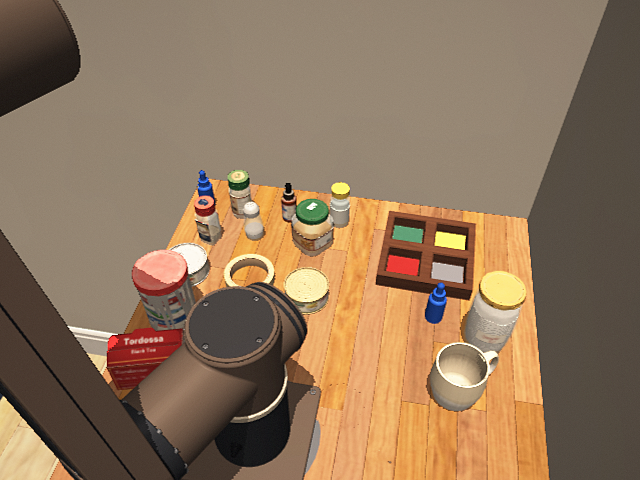

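View pics/side0.png

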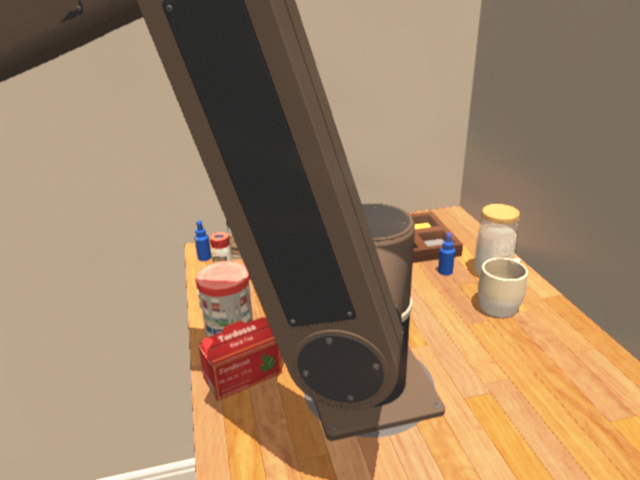

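The scene view shows the green jar at (239,190), red (206,218), shaker (253,220) and yellow (340,203). The brown dropper is at (289,200) and the big jar at (313,222). The pads are green (408,234), yellow (450,241), red (403,266) and grey (447,272). The side view is mostly blocked by the arm.

```bash
python3 - <<'E'
from h import *
d=np.load("/tmp/scene0.npz");W=d["W"];C=d["C"]
for n,u,v in [("g",239,176),("r",206,202),("s",252,208),("y",341,188),("drop",288,186),("big",312,209),("blue",203,174)]:
    w=W[v-14:v+14,u-16:u+16].reshape(-1,3); w0=W[v,u]
    w=w[np.linalg.norm(w[:,:2]-w0[:2],axis=1)<.05]; zt=np.nanpercentile(w[:,2],97)
    t=w[w[:,2]>zt-.006]; mn=np.nanmin(t,0);mx=np.nanmax(t,0)
    print(n,w0.round(3),"zt",zt.round(3),"mid",((mn+mx)/2).round(3),(mx-mn).round(3),len(t))
for n,u,v in [("pg",408,234),("py",450,241),("pr",403,266),("pgrey",447,272)]:
    col=C[v,u].astype(int); m=np.zeros(C.shape[:2],bool); m[v-20:v+20,u-25:u+25]=1
    m&=(abs(C.astype(int)-col).sum(-1)<50)&(abs(W[...,2]-.008)<.008)
    p=W[m]; print(n,p.mean(0).round(3),(p.min(0)).round(3),p.max(0).round(3))
# block top
m=(abs(W[...,2]-.032)<.006); m[:205]=0;m[300:]=0;m[:,:370]=0;m[:,480:]=0
p=W[m];print("block",cv2.minAreaRect(p[:,:2].astype(np.float32)))
# rectangular jar yaw: side faces
m=(W[...,2]>.02)&(W[...,2]<.08);m[:205]=0;m[245:]=0;m[:,:190]=0;m[:,224:]=0
p=W[m];print("red body",p[:,:2].min(0),p[:,:2].max(0))
im=cv2.resize(C[160:300,180:490],None,fx=2.5,fy=2.5,interpolation=cv2.INTER_CUBIC);cv2.imwrite("pics/crop.png",im[:,:,::-1])
E
```

```text
g [0.498 0.154 0.105] zt 0.107 mid [0.497 0.156 0.104] [0.046 0.044 0.007] 249
r [0.405 0.195 0.108] zt 0.107 mid [0.407 0.201 0.105] [0.042 0.039 0.008] 227
s [0.426 0.108 0.087] zt 0.089 mid [0.432 0.113 0.087] [0.028 0.027 0.007] 90
y [ 0.505 -0.062  0.101] zt 0.101 mid [ 0.506 -0.061  0.099] [0.04  0.037 0.008] 187
drop [0.497 0.049 0.095] zt 0.098 mid [0.499 0.049 0.096] [0.012 0.013 0.008] 28
big [ 0.438 -0.014  0.094] zt 0.098 mid [ 0.435 -0.014  0.096] [0.067 0.064 0.008] 602
blue [0.504 0.237 0.093] zt 0.099 mid [0.506 0.24  0.098] [0.013 0.013 0.011] 26
pg [ 0.491 -0.212  0.007] [ 0.468 -0.242  0.001] [ 0.516 -0.181  0.012]
py [ 0.488 -0.302  0.007] [ 0.465 -0.333  0.   ] [ 0.512 -0.271  0.013]
pr [ 0.4   -0.209  0.007] [ 0.377 -0.24   0.002] [ 0.424 -0.177  0.012]
pgrey [ 0.397 -0.299  0.007] [ 0.374 -0.329  0.003] [ 0.422 -0.269  0.011]
block ((0.4349612891674042, -0.2554096579551697), (0.18609900772571564, 0.1917518973350525), 88.22415161132812)
red body [0.34870057 0.17895211] [0.42273683 0.22292273]
```

View pics/crop.png

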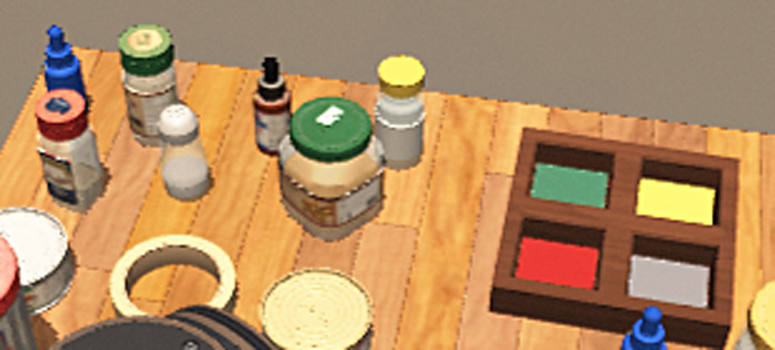

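View pics/wrist0.png

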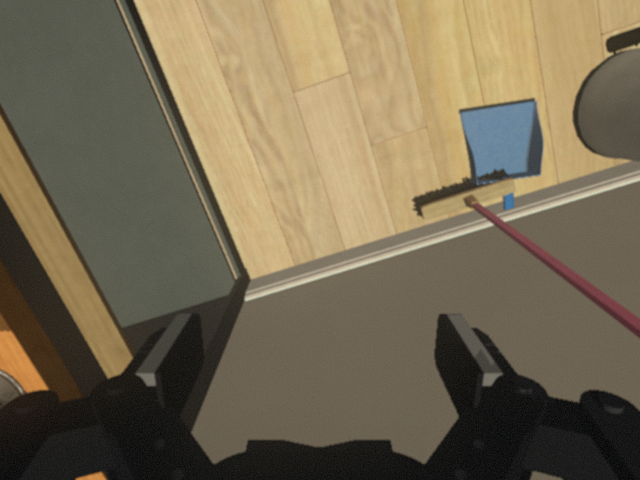

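The crop confirms the layout, and the measured heights match the given ones. The wrist view only shows the floor.

```bash
cat >> h.py <<'E'
def plan(x,y,z,yaw=None):
    "tool-frame mm to target grasp point (5mm behind TCP => TCP z = z-.005); yaw = deg of tool y line, mod 180"
    s=get_state(); M=R.from_quat(s["tcp_rot"]).as_matrix(); p=np.array(s["eef_pos"])
    d=(M.T@(np.array([x,y,z-.005])-p))*1000
    a=np.degrees(np.arctan2(M[1,1],M[0,1])); 
    print("t",round(s["time"],2),"tcp",p.round(4),"tooly",a.round(1),"zdir",M[:,2].round(3),"q",np.array(s["qpos"]).round(2),"open",round(s["opening"],3),"ff",round(s["finger_force"],1))
    print(" xyz mm",d.round(1))
    if yaw is not None:
        for k in(-360,-180,0,180,360):
            dy=yaw+k-a
            if abs(dy)<200: print(" spin",round(-dy,1))
E
python3 - <<'E'
from h import *
W=np.load("/tmp/scene0.npz")["W"]
for n,a in [("bigyellow",(470,270,525,345)),("mug",(430,345,495,405)),("blue2",(425,285,448,320)),("can",(130,250,190,320))]:
    w=W[a[1]:a[3],a[0]:a[2]].reshape(-1,3);w=w[w[:,2]>.03];t=w[w[:,2]>np.percentile(w[:,2],95)-.02]
    print(n,t.mean(0).round(3),t.min(0).round(3),t.max(0).round(3))
plan(.497,.156,.25,120)
E
```

```text
bigyellow [ 0.244 -0.369  0.151] [ 0.21  -0.405  0.134] [ 0.289 -0.333  0.156]
mug [ 0.127 -0.321  0.085] [ 0.088 -0.37   0.072] [ 0.173 -0.275  0.096]
blue2 [ 0.282 -0.277  0.082] [ 0.274 -0.288  0.072] [ 0.292 -0.266  0.098]
can [0.193 0.204 0.133] [-0.006  0.052  0.115] [0.248 0.256 0.308]
t 0.15 tcp [0.2126 0.6401 0.2442] tooly 71.6 zdir [-0.001 -0.002 -1.   ] q [ 1.1   0.29  1.58  0.    1.28 -0.15] open 0.996 ff 0.0
 xyz mm [-4.226e+02 -3.697e+02 -2.000e-01]
 spin 131.6
 spin -48.4
```

Call:
step_arm([
  {"x":-35,"y":-30,"gripper":-1},
  {"x":-38,"y":-33,"gripper":-1},
  {"x":-38,"y":-33,"gripper":-1},
  {"x":-38,"y":-33,"gripper":-1},
  {"x":-38,"y":-33,"gripper":-1},
  {"x":-38,"y":-33,"gripper":-1},
  {"x":-38,"y":-33,"gripper":-1},
  {"x":-38,"y":-33,"gripper":-1},
  {"x":-38,"y":-33,"gripper":-1},
  {"x":-38,"y":-33,"gripper":-1},
], force=40)

```text
invalid input
```

Call:
step_arm([
  {"x":-25,"y":-25,"spin":0,"gripper":-1},
  {"x":-20,"y":-17,"gripper":-1},
  {"spin":8.5,"gripper":-1},
  {"spin":8.5,"gripper":-1},
  {"spin":8.5,"gripper":-1},
  {"spin":8.5,"gripper":-1},
  {"spin":8.5,"gripper":-1},
  {"spin":8.5,"gripper":-1},
  {"spin":8.5,"gripper":-1},
  {"spin":8.5,"gripper":-1},
])

```text
invalid input
```

Call:
step_arm([
  {"spin":8.5,"gripper":-1},
  {"spin":8.5,"gripper":-1},
  {"spin":8.5,"gripper":-1},
  {"spin":8,"gripper":-1},
  {"gripper":-0.6},
  {"gripper":-0.6},
  {"gripper":-0.6},
  {"gripper":-0.6},
  {"gripper":-0.6},
  {"gripper":-0.6},
])

```text
invalid input
```

```bash
python3 - <<'E'
from h import *
plan(.497,.156,.075,-30)
c,W,T=cam("wrist");save(c,"w1");np.savez("/tmp/w1.npz",W=W,C=c["color"])
z=W[...,2]
h,l=None,None
m=np.nan_to_num(((z>.08)&(z<.112))).astype(np.uint8)
n,L,st,_=cv2.connectedComponentsWithStats(m)
for i in range(1,n):
    if st[i,4]>100:
        p=W[L==i];t=p[p[:,2]>np.percentile(p[:,2],97)-.006]
        r=cv2.minAreaRect(t[:,:2].astype(np.float32));print(st[i],np.percentile(p[:,2],97).round(3),np.round(r[0],4),np.round(r[1],3),cv2.minEnclosingCircle(t[:,:2].astype(np.float32)))
E
```

```text
t 0.15 tcp [0.2126 0.6401 0.2442] tooly 71.6 zdir [-0.001 -0.002 -1.   ] q [ 1.1   0.29  1.58  0.    1.28 -0.15] open 0.996 ff 0.0
 xyz mm [-422.6 -369.4  174.8]
 spin 101.6
 spin -78.4
```

View pics/w1.png

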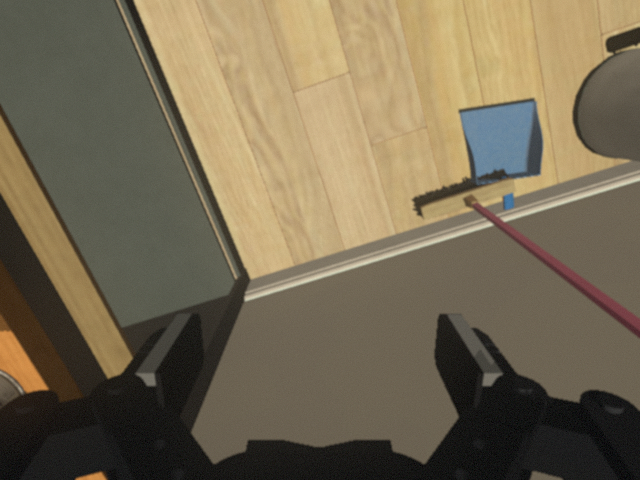

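The calls were refused and the arm hasn't moved. Each row probably needs all its keys.

Call:
step_arm([
  {"gripper":-1,"x":-35,"y":-30,"z":0,"spin":0},
  {"gripper":-1,"x":-38,"y":-33,"z":0,"spin":0},
  {"gripper":-1,"x":-38,"y":-33,"z":0,"spin":0},
  {"gripper":-1,"x":-38,"y":-33,"z":0,"spin":0},
  {"gripper":-1,"x":-38,"y":-33,"z":0,"spin":0},
  {"gripper":-1,"x":-38,"y":-33,"z":0,"spin":0},
  {"gripper":-1,"x":-38,"y":-33,"z":0,"spin":0},
  {"gripper":-1,"x":-38,"y":-33,"z":0,"spin":0},
  {"gripper":-1,"x":-38,"y":-33,"z":0,"spin":0},
  {"gripper":-1,"x":-38,"y":-33,"z":0,"spin":0},
], force=40)

```text
time: 1.2
eef_pos: [0.4665, 0.212, 0.2454]
tcp_rot: [0.16, 0.987, 0.0, 0.0]
contact_force: [0.8, 0.4, -0.0]
opening: 1.001
finger_force: 0.0
```

Call:
step_arm([
  {"gripper":-1,"x":-25,"y":-25,"z":0,"spin":0},
  {"gripper":-1,"x":-20,"y":-17,"z":0,"spin":0},
  {"gripper":-1,"x":0,"y":0,"z":0,"spin":8.5},
  {"gripper":-1,"x":0,"y":0,"z":0,"spin":8.5},
  {"gripper":-1,"x":0,"y":0,"z":0,"spin":8.5},
  {"gripper":-1,"x":0,"y":0,"z":0,"spin":8.5},
  {"gripper":-1,"x":0,"y":0,"z":0,"spin":8.5},
  {"gripper":-1,"x":0,"y":0,"z":0,"spin":8.5},
  {"gripper":-1,"x":0,"y":0,"z":0,"spin":8.5},
  {"gripper":-1,"x":0,"y":0,"z":0,"spin":8.5},
])

```text
time: 2.2
eef_pos: [0.4952, 0.1599, 0.2451]
tcp_rot: [0.687, 0.727, -0.0, -0.0]
contact_force: [-0.1, 0.3, -0.8]
opening: 1.001
finger_force: 0.0
```

Call:
step_arm([
  {"gripper":-1,"x":0,"y":0,"z":0,"spin":8.5},
  {"gripper":-1,"x":0,"y":0,"z":0,"spin":8.5},
  {"gripper":-1,"x":0,"y":0,"z":0,"spin":8.5},
  {"gripper":-1,"x":0,"y":0,"z":0,"spin":8},
  {"gripper":-0.6,"x":0,"y":0,"z":0,"spin":0},
  {"gripper":-0.6,"x":0,"y":0,"z":0,"spin":0},
  {"gripper":-0.6,"x":0,"y":0,"z":0,"spin":0},
  {"gripper":-0.6,"x":0,"y":0,"z":0,"spin":0},
  {"gripper":-0.6,"x":0,"y":0,"z":0,"spin":0},
  {"gripper":-0.6,"x":0,"y":0,"z":0,"spin":0},
])

```text
time: 3.2
eef_pos: [0.4954, 0.1599, 0.2453]
tcp_rot: [0.865, 0.501, 0.0, 0.0]
contact_force: [-0.2, -1.0, -0.6]
opening: 0.8
finger_force: 0.0
```

```bash
cat > look.py <<'E'
from h import *
import sys
def look(name):
    c,W,T=cam("wrist");save(c,name);np.savez(f"/tmp/{name}.npz",W=W,C=c["color"])
    z=W[...,2]
    m=np.nan_to_num((z>.08)&(z<.112)).astype(np.uint8)
    n,L,st,_=cv2.connectedComponentsWithStats(m)
    for i in range(1,n):
        if st[i,4]>100:
            p=W[L==i];t=p[p[:,2]>np.percentile(p[:,2],97)-.006].astype(np.float32)
            r=cv2.minAreaRect(t[:,:2]);print(st[i],np.percentile(p[:,2],97).round(3),np.round(r[0],4),np.round(r[1],3),"circ",np.round(cv2.minEnclosingCircle(t[:,:2])[0],4))
E
python3 - <<'E'
from look import *
plan(.497,.156,.075,-30);look("w2")
E
```

```text
t 3.2 tcp [0.4954 0.1599 0.2453] tooly -29.9 zdir [ 0. -0. -1.] q [ 0.12 -0.06  1.95 -0.    1.25  0.64] open 0.8 ff 0.0
 xyz mm [ -2.6   3.3 175.3]
 spin 180.1
 spin 0.1
 spin -179.9Traceback (most recent call last):
  File "<stdin>", line 2, in <module>
  File "look.py", line 11, in look
    r=cv2.minAreaRect(t[:,:2]);print(st[i],np.percentile(p[:,2],97).round(3),np.round(r[0],4),np.round(r[1],3),"circ",np.round(cv2.minEnclosingCircle(t[:,:2])[0],4))
cv2.error: OpenCV(4.12.0) /io/opencv/modules/imgproc/src/convhull.cpp:143: error: (-215:Assertion failed) total >= 0 && (depth == CV_32F || depth == CV_32S) in function 'convexHull'
```

View pics/w2.png

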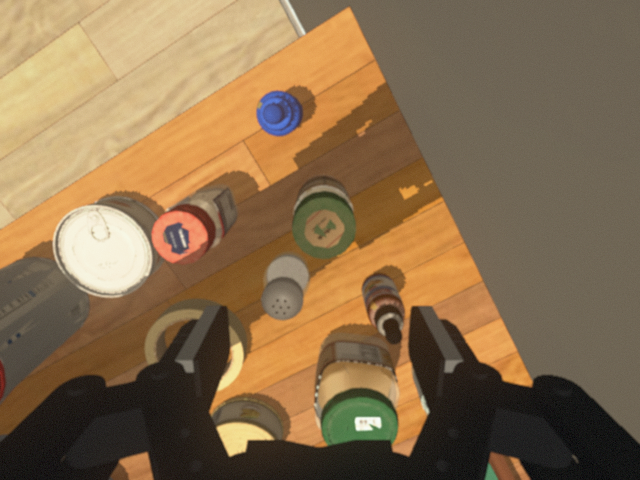

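The wrist picture shows the green cap at (325,225), red at (185,235), the shaker at (283,295), the brown dropper at (390,320) and the big jar at (358,415). My fit failed on array memory layout, so I'll rerun it on the saved data.

```bash
sed -i 's/t=p\[p\[:,2\]>np.percentile(p\[:,2\],97)-.006\].astype(np.float32)/t=np.ascontiguousarray(p[p[:,2]>np.percentile(p[:,2],97)-.006][:,:2],dtype=np.float32)/; s/t\[:,:2\]/t/g' look.py
python3 - <<'E'
from look import *
look("w3")
W=np.load("/tmp/w3.npz")["W"]
# red body side faces: wall points with z .02-.08 near red jar
d=np.hypot(W[...,0]-.407,W[...,1]-.201)
p=W[np.nan_to_num((d<.035)&(W[...,2]>.02)&(W[...,2]<.08))]
r=cv2.minAreaRect(np.ascontiguousarray(p[:,:2],dtype=np.float32));print("red body",len(p),r)
# face normals via gradients
gx=np.gradient(W,axis=1);gy=np.gradient(W,axis=0);n=np.cross(gx,gy);n/=np.linalg.norm(n,axis=-1,keepdims=True)
k=np.nan_to_num((d<.03)&(W[...,2]>.02)&(W[...,2]<.08)&(abs(n[...,2])<.35))
a=np.degrees(np.arctan2(n[...,1],n[...,0]))[k]%90
print(np.histogram(a,18,(0,90))[0])
E
```

```text
[ 375    0  188  378 4709] 0.111 [0.5996 0.1125] [0.299 0.001] circ [0.5995 0.1125]
[263 104  21  21 339] 0.102 [0.5065 0.2417] [0.012 0.011] circ [0.5056 0.2402]
[ 292  191   64   68 3426] 0.107 [0.4985 0.1582] [0.044 0.044] circ [0.4982 0.1583]
[ 152  204   65   61 2975] 0.107 [0.4074 0.2026] [0.04  0.039] circ [0.4074 0.2028]
[ 262  285   40   36 1081] 0.089 [0.435  0.1156] [0.028 0.028] circ [0.4356 0.1158]
[   0  298   38  102 2194] 0.111 [0.2315 0.1834] [0.057 0.011] circ [0.2272 0.187 ]
[383 321  19  24 341] 0.101 [0.5011 0.0515] [0.012 0.012] circ [0.5007 0.0509]
[ 320  386   78   60 3614] 0.098 [ 0.4394 -0.0052] [0.05  0.066] circ [ 0.4364 -0.0124]
red body 1434 ((0.4171651601791382, 0.2055155634880066), (0.027068061754107475, 0.04571317508816719), 17.704084396362305)
[ 48  49  42  44  16  26  35  28  47  60  60  81 133 164 176 112  81  55]
```

Call:
step_arm([
  {"gripper":-0.6,"x":0,"y":3,"z":15,"spin":0},
  {"gripper":-0.6,"x":0,"y":0,"z":25,"spin":0},
  {"gripper":-0.6,"x":0,"y":0,"z":25,"spin":0},
  {"gripper":-0.6,"x":0,"y":0,"z":25,"spin":0},
  {"gripper":-0.6,"x":0,"y":0,"z":25,"spin":0},
  {"gripper":-0.6,"x":0,"y":0,"z":25,"spin":0},
  {"gripper":-0.6,"x":0,"y":0,"z":20,"spin":0},
  {"gripper":-0.6,"x":0,"y":0,"z":15,"spin":0},
  {"gripper":-0.6,"x":0,"y":0,"z":0,"spin":0},
  {"gripper":0.5,"x":0,"y":0,"z":0,"spin":0},
])

```text
time: 4.3
eef_pos: [0.4981, 0.1583, 0.0702]
tcp_rot: [0.866, 0.501, -0.0, -0.0]
contact_force: [1.1, -0.1, 0.1]
opening: 0.647
finger_force: 0.0
```

Call:
step_arm([
  {"gripper":0.5,"x":0,"y":0,"z":0,"spin":0},
  {"gripper":0.5,"x":0,"y":0,"z":0,"spin":0},
  {"gripper":0.5,"x":0,"y":0,"z":0,"spin":0},
  {"gripper":0.5,"x":0,"y":0,"z":0,"spin":0},
  {"gripper":0.5,"x":0,"y":0,"z":0,"spin":0},
  {"gripper":0.5,"x":0,"y":0,"z":-5,"spin":0},
  {"gripper":0.5,"x":0,"y":0,"z":-15,"spin":0},
  {"gripper":0.5,"x":0,"y":0,"z":-25,"spin":0},
  {"gripper":0.5,"x":0,"y":0,"z":-30,"spin":0},
  {"gripper":0.5,"x":0,"y":0,"z":-30,"spin":0},
])

```text
time: 5.3
eef_pos: [0.4974, 0.1583, 0.1766]
tcp_rot: [0.865, 0.501, -0.0, -0.0]
contact_force: [0.4, 0.1, -1.0]
opening: 0.521
finger_force: 41.0
```

```bash
python3 - <<'E'
from h import *
plan(.4814,-.2114,.2,-2)
E
```

```text
t 5.3 tcp [0.4974 0.1583 0.1766] tooly -29.9 zdir [-0.001 -0.    -1.   ] q [ 0.11  0.02  2.01 -0.    1.11  0.64] open 0.521 ff 41.0
 xyz mm [-328.5  170.3  -18.3]
 spin 152.1
 spin -27.9
```

Call:
step_arm([
  {"gripper":0.5,"x":0,"y":0,"z":-35,"spin":0},
  {"gripper":0.5,"x":-20,"y":10,"z":0,"spin":0},
  {"gripper":0.5,"x":-40,"y":21,"z":0,"spin":0},
  {"gripper":0.5,"x":-40,"y":21,"z":0,"spin":0},
  {"gripper":0.5,"x":-40,"y":21,"z":0,"spin":0},
  {"gripper":0.5,"x":-40,"y":21,"z":0,"spin":0},
  {"gripper":0.5,"x":-40,"y":21,"z":0,"spin":0},
  {"gripper":0.5,"x":-40,"y":21,"z":0,"spin":0},
  {"gripper":0.5,"x":-40,"y":20,"z":0,"spin":0},
  {"gripper":0.5,"x":-28,"y":14,"z":0,"spin":0},
])

```text
time: 6.3
eef_pos: [0.4813, -0.2133, 0.2111]
tcp_rot: [0.866, 0.5, -0.0, 0.0]
contact_force: [1.1, 0.0, -1.1]
opening: 0.524
finger_force: 41.0
```

Call:
step_arm([
  {"gripper":0.5,"x":0,"y":0,"z":0,"spin":0},
  {"gripper":0.5,"x":0,"y":0,"z":0,"spin":0},
  {"gripper":0.5,"x":0,"y":0,"z":0,"spin":0},
  {"gripper":0.5,"x":0,"y":0,"z":0,"spin":0},
  {"gripper":0.5,"x":0,"y":0,"z":0,"spin":0},
  {"gripper":0.5,"x":0,"y":0,"z":0,"spin":0},
  {"gripper":0.5,"x":0,"y":0,"z":0,"spin":0},
  {"gripper":0.5,"x":0,"y":0,"z":0,"spin":0},
  {"gripper":0.5,"x":0,"y":0,"z":0,"spin":0},
  {"gripper":0.5,"x":0,"y":0,"z":0,"spin":0},
])

```text
time: 7.3
eef_pos: [0.482, -0.2107, 0.2103]
tcp_rot: [0.866, 0.501, -0.0, 0.0]
contact_force: [-0.2, -0.5, -1.3]
opening: 0.524
finger_force: 41.1
```

```bash
python3 - <<'E'
from h import *
plan(.4814,-.2114,.085)
for n in ("wrist","scene"):
    c,W,T=cam(n);save(c,n+"4");np.savez(f"/tmp/{n}4.npz",W=W,C=c["color"])
    z=W[...,2];m=np.nan_to_num((abs(z-.032)<.004)&(abs(W[...,0]-.435)<.11)&(abs(W[...,1]+.255)<.11))
    p=np.ascontiguousarray(W[m][:,:2],dtype=np.float32);print(n,len(p),cv2.minAreaRect(p))
E
```

```text
t 7.3 tcp [ 0.482  -0.2107  0.2103] tooly -29.9 zdir [-0. -0. -1.] q [-0.61 -0.01  1.97 -0.    1.18 -0.08] open 0.524 ff 41.1
 xyz mm [ -0.9  -0.2 130.3]
wrist 12865 ((0.43412184715270996, -0.25440752506256104), (0.186415895819664, 0.18702217936515808), 88.19902801513672)
scene 3011 ((0.43455854058265686, -0.2554505467414856), (0.18600863218307495, 0.1930132806301117), 88.32542419433594)
```

View pics/wrist4.png

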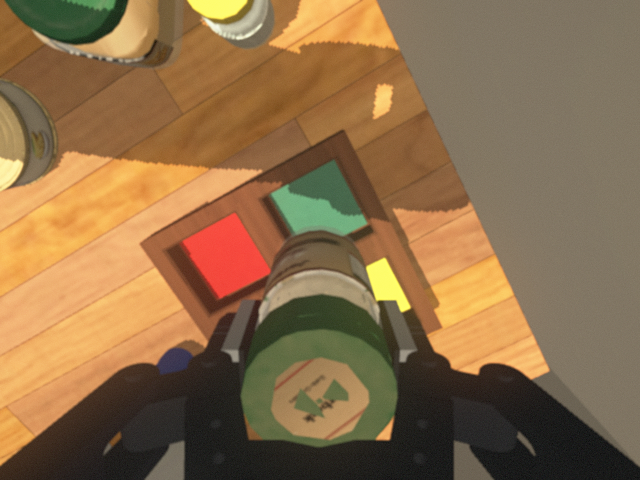

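The wrist view shows the green jar held upright over the block, with the green pad at (320,205) and the red at (225,255). The block fit agrees with the scene camera, so I'll lower it.

Call:
step_arm([
  {"gripper":0.5,"x":-1,"y":-1,"z":15,"spin":0},
  {"gripper":0.5,"x":0,"y":0,"z":25,"spin":0},
  {"gripper":0.5,"x":0,"y":0,"z":25,"spin":0},
  {"gripper":0.5,"x":0,"y":0,"z":25,"spin":0},
  {"gripper":0.5,"x":0,"y":0,"z":20,"spin":0},
  {"gripper":0.5,"x":0,"y":0,"z":12,"spin":0},
  {"gripper":0.5,"x":0,"y":0,"z":8,"spin":0},
  {"gripper":0.5,"x":0,"y":0,"z":1,"spin":0},
  {"gripper":0.5,"x":0,"y":0,"z":0,"spin":0},
  {"gripper":0.5,"x":0,"y":0,"z":0,"spin":0},
])

```text
time: 8.4
eef_pos: [0.4809, -0.2113, 0.0797]
tcp_rot: [0.866, 0.501, 0.0, 0.001]
contact_force: [-0.4, 0.3, -1.1]
opening: 0.526
finger_force: 41.1
```

Call:
step_arm([
  {"gripper":-0.6,"x":0,"y":0,"z":0,"spin":0},
  {"gripper":-0.6,"x":0,"y":0,"z":0,"spin":0},
  {"gripper":-0.6,"x":0,"y":0,"z":0,"spin":0},
  {"gripper":-0.6,"x":0,"y":0,"z":0,"spin":0},
  {"gripper":-0.6,"x":0,"y":0,"z":-15,"spin":0},
  {"gripper":-0.6,"x":0,"y":0,"z":-25,"spin":0},
  {"gripper":-0.6,"x":0,"y":0,"z":-30,"spin":0},
  {"gripper":-0.6,"x":0,"y":0,"z":-40,"spin":0},
  {"gripper":-0.6,"x":0,"y":0,"z":-40,"spin":0},
  {"gripper":-0.6,"x":0,"y":0,"z":-20,"spin":0},
])

```text
time: 9.4
eef_pos: [0.482, -0.2119, 0.2553]
tcp_rot: [0.865, 0.501, 0.002, 0.004]
contact_force: [0.5, -0.3, 0.8]
opening: 0.803
finger_force: 0.0
```

```bash
python3 - <<'E'
from h import *
plan(.4074,.2026,.25,-20)
E
```

```text
t 9.4 tcp [ 0.482  -0.2119  0.2553] tooly -29.9 zdir [ 0.007 -0.005 -1.   ] q [-0.61 -0.06  1.93 -0.    1.26 -0.09] open 0.803 ff 0.0
 xyz mm [ 322.3 -271.2    7.9]
 spin 170.1
 spin -9.9
 spin -189.9
```

Call:
step_arm([
  {"gripper":-0.6,"x":22,"y":-19,"z":0,"spin":0},
  {"gripper":-0.6,"x":36,"y":-30,"z":0,"spin":0},
  {"gripper":-0.6,"x":36,"y":-30,"z":0,"spin":0},
  {"gripper":-0.6,"x":36,"y":-30,"z":0,"spin":0},
  {"gripper":-0.6,"x":36,"y":-30,"z":0,"spin":0},
  {"gripper":-0.6,"x":36,"y":-30,"z":0,"spin":0},
  {"gripper":-0.6,"x":36,"y":-30,"z":0,"spin":0},
  {"gripper":-0.6,"x":36,"y":-30,"z":0,"spin":0},
  {"gripper":-0.6,"x":34,"y":-30,"z":0,"spin":0},
  {"gripper":-0.6,"x":14,"y":-12,"z":0,"spin":-5},
])

```text
time: 10.4
eef_pos: [0.4049, 0.2061, 0.2508]
tcp_rot: [0.841, 0.541, 0.001, -0.0]
contact_force: [0.4, -0.4, -0.4]
opening: 0.799
finger_force: 0.0
```

Call:
step_arm([
  {"gripper":-0.6,"x":0,"y":0,"z":0,"spin":-5},
  {"gripper":-0.6,"x":0,"y":0,"z":0,"spin":0},
  {"gripper":-0.6,"x":0,"y":0,"z":0,"spin":0},
  {"gripper":-0.6,"x":0,"y":0,"z":0,"spin":0},
  {"gripper":-0.6,"x":0,"y":0,"z":0,"spin":0},
  {"gripper":-0.6,"x":0,"y":0,"z":0,"spin":0},
  {"gripper":-0.6,"x":0,"y":0,"z":0,"spin":0},
  {"gripper":-0.6,"x":0,"y":0,"z":0,"spin":0},
  {"gripper":-0.6,"x":0,"y":0,"z":0,"spin":0},
  {"gripper":-0.6,"x":0,"y":0,"z":0,"spin":0},
])

```text
time: 11.4
eef_pos: [0.4061, 0.2031, 0.2493]
tcp_rot: [0.819, 0.574, -0.0, -0.0]
contact_force: [-0.4, -0.3, -0.4]
opening: 0.8
finger_force: 0.0
```

```bash
python3 - <<'E'
from look import *
plan(.4074,.2026,.075,-20);look("w5")
W=np.load("/tmp/w5.npz")["W"]
d=np.hypot(W[...,0]-.4074,W[...,1]-.2026)
gx=np.gradient(W,axis=1);gy=np.gradient(W,axis=0);n=np.cross(gx,gy);n/=np.linalg.norm(n,axis=-1,keepdims=True)
k=np.nan_to_num((d<.03)&(W[...,2]>.015)&(W[...,2]<.08)&(abs(n[...,2])<.3))
a=np.degrees(np.arctan2(n[...,1],n[...,0]))[k]%90
print(k.sum(),np.histogram(a,18,(0,90))[0])
E
```

```text
t 11.4 tcp [0.4061 0.2031 0.2493] tooly -19.9 zdir [-0. -0. -1.] q [ 0.24 -0.22  2.09 -0.    1.27  0.59] open 0.8 ff 0.0
 xyz mm [ -0.    1.4 179.3]
 spin 180.1
 spin 0.1
 spin -179.9
[  551     0    89   444 12003] 0.111 [0.5996 0.1203] [0.327 0.003] circ [0.5991 0.1203]
[424 113  25  21 397] 0.101 [0.5063 0.2417] [0.012 0.012] circ [0.5057 0.24  ]
[ 293  194   56   60 2670] 0.107 [0.4072 0.2029] [0.039 0.039] circ [0.4071 0.203 ]
[  26  242  109  102 2878] 0.111 [0.2285 0.2176] [0.033 0.087] circ [0.2126 0.213 ]
[ 368  287   40   36 1056] 0.089 [0.4348 0.1157] [0.028 0.028] circ [0.4348 0.1155]
[478 338  23  25 365] 0.101 [0.5006 0.0522] [0.013 0.011] circ [0.5004 0.0494]
[  0 373  28  34 466] 0.094 [0.101  0.1495] [0.023 0.01 ] circ [0.0981 0.1524]
[ 395  398   34   59 1153] 0.098 [0.4165 0.0019] [0.053 0.019] circ [ 0.4212 -0.0015]
[503 456  23  20 222] 0.101 [ 0.4936 -0.0638] [0.011 0.029] circ [ 0.4953 -0.0635]
648 [ 11  26  25  33  23  14  25  25  30  21  17  18  43  92 111  78  37  19]
```

View pics/w5.png

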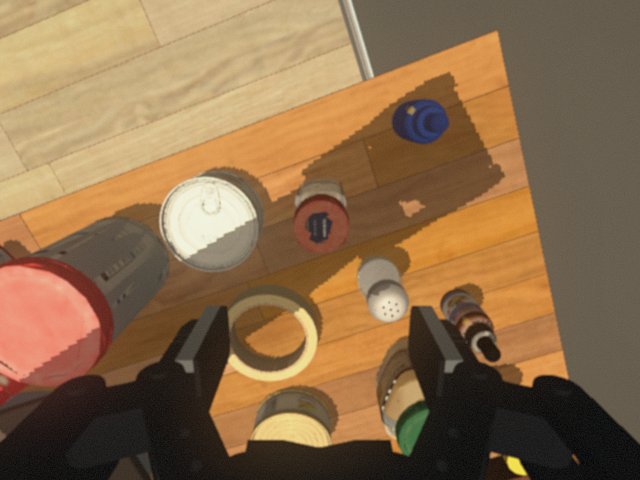

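The red cap is at (320,222). The white can beside it at (210,225) needs a clearance check first.

```bash
python3 - <<'E'
from h import *
W=np.load("/tmp/w5.npz")["W"][180:270,160:262].reshape(-1,3)
z=np.nanpercentile(W[:,2],90);t=W[abs(W[:,2]-z)<.006];print(z,cv2.minEnclosingCircle(np.ascontiguousarray(t[:,:2],dtype=np.float32)))
E
```

```text
0.03827838987952344 ((0.30959761142730713, 0.2197883278131485), 0.04336122050881386)
```

Call:
step_arm([
  {"gripper":-0.5,"x":0,"y":1,"z":15,"spin":0},
  {"gripper":-0.5,"x":0,"y":0,"z":25,"spin":0},
  {"gripper":-0.5,"x":0,"y":0,"z":25,"spin":0},
  {"gripper":-0.5,"x":0,"y":0,"z":25,"spin":0},
  {"gripper":-0.5,"x":0,"y":0,"z":25,"spin":0},
  {"gripper":-0.5,"x":0,"y":0,"z":25,"spin":0},
  {"gripper":-0.5,"x":0,"y":0,"z":24,"spin":0},
  {"gripper":-0.5,"x":0,"y":0,"z":15,"spin":0},
  {"gripper":-0.5,"x":0,"y":0,"z":0,"spin":0},
  {"gripper":0.6,"x":0,"y":0,"z":0,"spin":0},
])

```text
time: 12.45
eef_pos: [0.4072, 0.2028, 0.0706]
tcp_rot: [0.819, 0.574, -0.0, -0.0]
contact_force: [0.2, 0.7, -0.2]
opening: 0.601
finger_force: 0.0
```

Call:
step_arm([
  {"gripper":0.6,"x":0,"y":0,"z":0,"spin":0},
  {"gripper":0.6,"x":0,"y":0,"z":0,"spin":0},
  {"gripper":0.6,"x":0,"y":0,"z":0,"spin":0},
  {"gripper":0.6,"x":0,"y":0,"z":0,"spin":0},
  {"gripper":0.6,"x":0,"y":0,"z":-10,"spin":0},
  {"gripper":0.6,"x":0,"y":0,"z":-20,"spin":0},
  {"gripper":0.6,"x":0,"y":0,"z":-30,"spin":0},
  {"gripper":0.6,"x":0,"y":0,"z":-40,"spin":0},
  {"gripper":0.6,"x":0,"y":0,"z":-40,"spin":0},
  {"gripper":0.6,"x":0,"y":0,"z":0,"spin":0},
])

```text
time: 13.45
eef_pos: [0.4102, 0.2036, 0.2172]
tcp_rot: [0.818, 0.575, 0.006, 0.002]
contact_force: [0.6, 0.6, -1.3]
opening: 0.456
finger_force: 40.5
```

```bash
python3 - <<'E'
from h import *
plan(.3907,-.2083,.215,-2)
E
```

```text
t 13.45 tcp [0.4102 0.2036 0.2172] tooly -19.9 zdir [ 0.012  0.003 -1.   ] q [ 0.24 -0.19  2.12 -0.    1.19  0.59] open 0.456 ff 40.5
 xyz mm [-394.1  121.6    5.8]
 spin 162.1
 spin -17.9
 spin -197.9
```

Call:
step_arm([
  {"gripper":0.6,"x":-23,"y":17,"z":0,"spin":0},
  {"gripper":0.6,"x":-30,"y":20,"z":0,"spin":0},
  {"gripper":0.6,"x":-40,"y":28,"z":0,"spin":0},
  {"gripper":0.6,"x":-40,"y":28,"z":0,"spin":0},
  {"gripper":0.6,"x":-40,"y":26,"z":0,"spin":0},
  {"gripper":0.6,"x":-40,"y":1,"z":0,"spin":0},
  {"gripper":0.6,"x":-40,"y":1,"z":0,"spin":0},
  {"gripper":0.6,"x":-40,"y":1,"z":0,"spin":0},
  {"gripper":0.6,"x":-40,"y":1,"z":0,"spin":0},
  {"gripper":0.6,"x":-30,"y":1,"z":0,"spin":0},
])

```text
time: 14.45
eef_pos: [0.3986, -0.1822, 0.2095]
tcp_rot: [0.819, 0.574, -0.0, -0.001]
contact_force: [0.2, 0.5, -0.8]
opening: 0.454
finger_force: 40.6
```

Call:
step_arm([
  {"gripper":0.6,"x":-20,"y":1,"z":0,"spin":0},
  {"gripper":0.6,"x":-9,"y":0,"z":0,"spin":0},
  {"gripper":0.6,"x":0,"y":0,"z":0,"spin":0},
  {"gripper":0.6,"x":0,"y":0,"z":0,"spin":0},
  {"gripper":0.6,"x":0,"y":0,"z":0,"spin":0},
  {"gripper":0.6,"x":0,"y":0,"z":0,"spin":0},
  {"gripper":0.6,"x":0,"y":0,"z":0,"spin":0},
  {"gripper":0.6,"x":0,"y":0,"z":0,"spin":0},
  {"gripper":0.6,"x":0,"y":0,"z":0,"spin":0},
  {"gripper":0.6,"x":0,"y":0,"z":0,"spin":0},
])

```text
time: 15.45
eef_pos: [0.3913, -0.2083, 0.2103]
tcp_rot: [0.819, 0.574, 0.0, 0.0]
contact_force: [-0.2, 0.2, -0.8]
opening: 0.457
finger_force: 40.6
```

```bash
python3 - <<'E'
from h import *
plan(.3907,-.2083,.085)
c,W,T=cam("wrist");save(c,"w6")
E
```

```text
t 15.45 tcp [ 0.3913 -0.2083  0.2103] tooly -19.9 zdir [ 0.  0. -1.] q [-0.72 -0.21  2.16  0.    1.2  -0.37] open 0.457 ff 40.6
 xyz mm [ -0.2  -0.6 130.3]
```

View pics/w6.png

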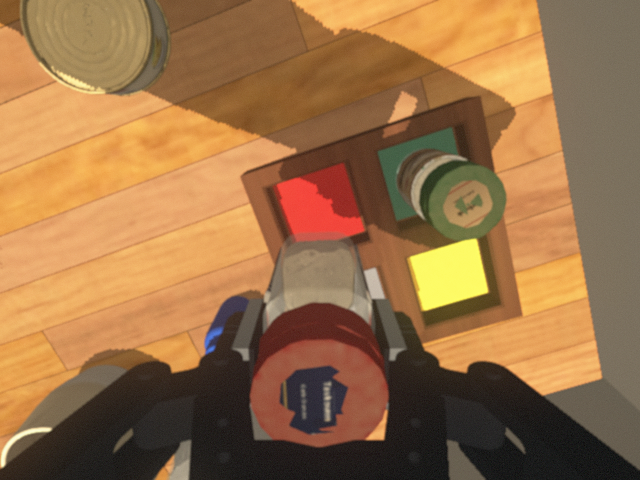

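The green jar at (460,205) stands in its own well, and the red jar is held over the red pad at (320,205). Lowering it.

Call:
step_arm([
  {"gripper":0.6,"x":0,"y":-1,"z":15,"spin":0},
  {"gripper":0.6,"x":0,"y":0,"z":25,"spin":0},
  {"gripper":0.6,"x":0,"y":0,"z":25,"spin":0},
  {"gripper":0.6,"x":0,"y":0,"z":25,"spin":0},
  {"gripper":0.6,"x":0,"y":0,"z":20,"spin":0},
  {"gripper":0.6,"x":0,"y":0,"z":12,"spin":0},
  {"gripper":0.6,"x":0,"y":0,"z":8,"spin":0},
  {"gripper":0.6,"x":0,"y":0,"z":1,"spin":0},
  {"gripper":0.6,"x":0,"y":0,"z":0,"spin":0},
  {"gripper":0.6,"x":0,"y":0,"z":0,"spin":0},
])

```text
time: 16.5
eef_pos: [0.3908, -0.2084, 0.08]
tcp_rot: [0.819, 0.574, 0.0, 0.001]
contact_force: [0.3, -0.1, -0.6]
opening: 0.456
finger_force: 40.2
```

Call:
step_arm([
  {"gripper":-0.5,"x":0,"y":0,"z":0,"spin":0},
  {"gripper":-0.5,"x":0,"y":0,"z":0,"spin":0},
  {"gripper":-0.5,"x":0,"y":0,"z":0,"spin":0},
  {"gripper":-0.5,"x":0,"y":0,"z":0,"spin":0},
  {"gripper":-0.5,"x":0,"y":0,"z":-15,"spin":0},
  {"gripper":-0.5,"x":0,"y":0,"z":-25,"spin":0},
  {"gripper":-0.5,"x":0,"y":0,"z":-30,"spin":0},
  {"gripper":-0.5,"x":0,"y":0,"z":-40,"spin":0},
  {"gripper":-0.5,"x":0,"y":0,"z":-40,"spin":0},
  {"gripper":-0.5,"x":0,"y":0,"z":-20,"spin":0},
])

```text
time: 17.5
eef_pos: [0.3914, -0.2089, 0.2536]
tcp_rot: [0.819, 0.574, 0.001, 0.003]
contact_force: [0.4, 0.3, 0.7]
opening: 0.751
finger_force: 0.0
```

```bash
python3 - <<'E'
from h import *
plan(.507,-.061,.25,20)
E
```

```text
t 17.5 tcp [ 0.3914 -0.2089  0.2536] tooly -19.9 zdir [ 0.005 -0.004 -1.   ] q [-0.72 -0.26  2.11  0.    1.28 -0.37] open 0.751 ff 0.0
 xyz mm [178.4  58.3   8.6]
 spin 140.1
 spin -39.9
```

Call:
step_arm([
  {"gripper":-0.5,"x":38,"y":12,"z":0,"spin":0},
  {"gripper":-0.5,"x":45,"y":15,"z":0,"spin":0},
  {"gripper":-0.5,"x":45,"y":15,"z":0,"spin":0},
  {"gripper":-0.5,"x":35,"y":11,"z":0,"spin":0},
  {"gripper":-0.5,"x":15,"y":5,"z":0,"spin":0},
  {"gripper":-0.5,"x":0,"y":0,"z":0,"spin":-8.5},
  {"gripper":-0.5,"x":0,"y":0,"z":0,"spin":-8.5},
  {"gripper":-0.5,"x":0,"y":0,"z":0,"spin":-8.5},
  {"gripper":-0.5,"x":0,"y":0,"z":0,"spin":-8.5},
  {"gripper":-0.5,"x":0,"y":0,"z":0,"spin":-8.5},
])

```text
time: 18.5
eef_pos: [0.5053, -0.0602, 0.2492]
tcp_rot: [0.552, 0.834, -0.0, -0.0]
contact_force: [0.5, -1.1, -0.8]
opening: 0.748
finger_force: 0.0
```

Call:
step_arm([
  {"gripper":-0.5,"x":0,"y":0,"z":0,"spin":-8.5},
  {"gripper":-0.5,"x":0,"y":0,"z":0,"spin":-8.5},
  {"gripper":-0.5,"x":0,"y":0,"z":0,"spin":-5.5},
  {"gripper":-0.5,"x":0,"y":0,"z":0,"spin":0},
  {"gripper":-0.5,"x":0,"y":0,"z":0,"spin":0},
  {"gripper":-0.5,"x":0,"y":0,"z":0,"spin":0},
  {"gripper":-0.5,"x":0,"y":0,"z":0,"spin":0},
  {"gripper":-0.5,"x":0,"y":0,"z":0,"spin":0},
  {"gripper":-0.5,"x":0,"y":0,"z":0,"spin":0},
  {"gripper":-0.5,"x":0,"y":0,"z":0,"spin":0},
])

```text
time: 19.5
eef_pos: [0.5054, -0.0604, 0.2493]
tcp_rot: [0.382, 0.924, -0.0, -0.0]
contact_force: [0.2, 0.3, -0.6]
opening: 0.751
finger_force: 0.0
```

```bash
python3 - <<'E'
from look import *
plan(.507,-.061,.075,45);look("w7")
E
```

```text
t 19.5 tcp [ 0.5054 -0.0604  0.2493] tooly 45.1 zdir [-0.  0. -1.] q [-0.32 -0.09  1.97 -0.    1.26 -1.11] open 0.751 ff 0.0
 xyz mm [ -1.6   0.7 179.3]
 spin 180.1
 spin 0.1
 spin -179.9
[ 246   51  100  106 8203] 0.098 [ 0.4363 -0.0135] [0.066 0.067] circ [ 0.4361 -0.0138]
[418  97  25  20 395] 0.101 [0.5014 0.0506] [0.012 0.012] circ [0.5015 0.0504]
[  230    96   410   359 10449] 0.111 [ 0.6    -0.0537] [0.003 0.386] circ [ 0.5998 -0.0537]
[ 296  197   52   55 2240] 0.101 [ 0.507  -0.0596] [0.037 0.038] circ [ 0.5072 -0.0594]
[  41  221   70   62 1606] 0.111 [ 0.3933 -0.1983] [0.02 0.04] circ [ 0.3909 -0.2069]
[ 132  298   64   38 1128] 0.111 [ 0.4716 -0.1965] [0.038 0.011] circ [ 0.4744 -0.2014]
```

Call:
step_arm([
  {"gripper":-0.5,"x":0,"y":2,"z":15,"spin":0},
  {"gripper":-0.5,"x":0,"y":0,"z":25,"spin":0},
  {"gripper":-0.5,"x":0,"y":0,"z":25,"spin":0},
  {"gripper":-0.5,"x":0,"y":0,"z":25,"spin":0},
  {"gripper":-0.5,"x":0,"y":0,"z":25,"spin":0},
  {"gripper":-0.5,"x":0,"y":0,"z":25,"spin":0},
  {"gripper":-0.5,"x":0,"y":0,"z":25,"spin":0},
  {"gripper":-0.5,"x":0,"y":0,"z":19,"spin":0},
  {"gripper":-0.5,"x":0,"y":0,"z":0,"spin":0},
  {"gripper":0.6,"x":0,"y":0,"z":0,"spin":0},
])

```text
time: 20.55
eef_pos: [0.5064, -0.0587, 0.0647]
tcp_rot: [0.382, 0.924, -0.0, -0.001]
contact_force: [0.5, -0.5, 0.5]
opening: 0.594
finger_force: 0.0
```

Call:
step_arm([
  {"gripper":0.6,"x":0,"y":0,"z":0,"spin":0},
  {"gripper":0.6,"x":0,"y":0,"z":0,"spin":0},
  {"gripper":0.6,"x":0,"y":0,"z":0,"spin":0},
  {"gripper":0.6,"x":0,"y":0,"z":0,"spin":0},
  {"gripper":0.6,"x":0,"y":0,"z":-10,"spin":0},
  {"gripper":0.6,"x":0,"y":0,"z":-25,"spin":0},
  {"gripper":0.6,"x":0,"y":0,"z":-40,"spin":0},
  {"gripper":0.6,"x":0,"y":0,"z":-45,"spin":0},
  {"gripper":0.6,"x":0,"y":0,"z":-30,"spin":0},
  {"gripper":0.6,"x":0,"y":0,"z":0,"spin":0},
])

```text
time: 21.55
eef_pos: [0.5097, -0.0598, 0.222]
tcp_rot: [0.382, 0.924, 0.0, 0.006]
contact_force: [0.3, -0.9, -1.2]
opening: 0.469
finger_force: 40.7
```

```bash
python3 - <<'E'
from h import *
plan(.4779,-.3011,.215,-2)
E
```

```text
t 21.55 tcp [ 0.5097 -0.0598  0.222 ] tooly 45.1 zdir [ 0.011 -0.004 -1.   ] q [-0.31 -0.06  2.    0.    1.19 -1.1 ] open 0.469 ff 40.7
 xyz mm [-147.6 -193.5   12.5]
 spin 47.1
 spin -132.9
```

Call:
step_arm([
  {"gripper":0.6,"x":-11,"y":-12,"z":0,"spin":0},
  {"gripper":0.6,"x":-20,"y":-26,"z":0,"spin":0},
  {"gripper":0.6,"x":-28,"y":-36,"z":0,"spin":0},
  {"gripper":0.6,"x":-28,"y":-36,"z":0,"spin":0},
  {"gripper":0.6,"x":-28,"y":-36,"z":0,"spin":0},
  {"gripper":0.6,"x":-21,"y":-28,"z":0,"spin":0},
  {"gripper":0.6,"x":-15,"y":-18,"z":0,"spin":0},
  {"gripper":0.6,"x":0,"y":0,"z":0,"spin":0},
  {"gripper":0.6,"x":0,"y":0,"z":0,"spin":0},
  {"gripper":0.6,"x":0,"y":0,"z":0,"spin":0},
])

```text
time: 22.55
eef_pos: [0.4781, -0.3002, 0.2144]
tcp_rot: [0.381, 0.924, 0.001, -0.001]
contact_force: [-0.1, 0.1, -1.5]
opening: 0.468
finger_force: 40.7
```

```bash
python3 - <<'E'
from h import *
plan(.4779,-.3011,.08)
c,W,T=cam("wrist");save(c,"w8")
E
```

```text
t 22.55 tcp [ 0.4781 -0.3002  0.2144] tooly 45.2 zdir [-0.001  0.002 -1.   ] q [-0.74  0.07  1.88  0.    1.19 -1.53] open 0.468 ff 40.7
 xyz mm [ -0.8  -0.8 139.4]
```

View pics/w8.png

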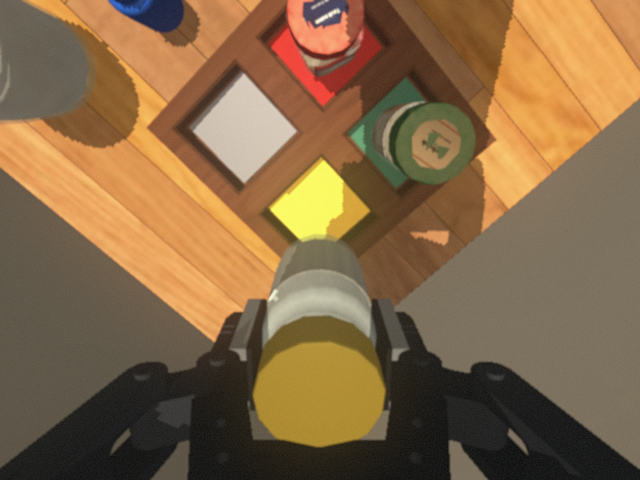

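The yellow jar is held over the yellow pad at (320,205), with red at (325,30) and green at (430,140) both standing. Lowering it.

Call:
step_arm([
  {"gripper":0.6,"x":0,"y":-1,"z":15,"spin":0},
  {"gripper":0.6,"x":0,"y":0,"z":25,"spin":0},
  {"gripper":0.6,"x":0,"y":0,"z":25,"spin":0},
  {"gripper":0.6,"x":0,"y":0,"z":25,"spin":0},
  {"gripper":0.6,"x":0,"y":0,"z":25,"spin":0},
  {"gripper":0.6,"x":0,"y":0,"z":15,"spin":0},
  {"gripper":0.6,"x":0,"y":0,"z":8,"spin":0},
  {"gripper":0.6,"x":0,"y":0,"z":2,"spin":0},
  {"gripper":0.6,"x":0,"y":0,"z":0,"spin":0},
  {"gripper":0.6,"x":0,"y":0,"z":0,"spin":0},
])

```text
time: 23.6
eef_pos: [0.4784, -0.3028, 0.0765]
tcp_rot: [0.382, 0.924, -0.0, 0.001]
contact_force: [-0.4, -0.6, -0.7]
opening: 0.473
finger_force: 40.7
```

Call:
step_arm([
  {"gripper":-0.5,"x":0,"y":0,"z":0,"spin":0},
  {"gripper":-0.5,"x":0,"y":0,"z":0,"spin":0},
  {"gripper":-0.5,"x":0,"y":0,"z":0,"spin":0},
  {"gripper":-0.5,"x":0,"y":0,"z":0,"spin":0},
  {"gripper":-0.5,"x":0,"y":0,"z":-15,"spin":0},
  {"gripper":-0.5,"x":0,"y":0,"z":-25,"spin":0},
  {"gripper":-0.5,"x":0,"y":0,"z":-30,"spin":0},
  {"gripper":-0.5,"x":0,"y":0,"z":-40,"spin":0},
  {"gripper":-0.5,"x":0,"y":0,"z":-40,"spin":0},
  {"gripper":-0.5,"x":0,"y":0,"z":-25,"spin":0},
])

```text
time: 24.6
eef_pos: [0.4785, -0.303, 0.2556]
tcp_rot: [0.382, 0.924, -0.001, 0.003]
contact_force: [0.3, -0.1, 0.4]
opening: 0.749
finger_force: 0.0
```

```bash
python3 - <<'E'
from h import *
plan(.435,.1157,.25,-20)
E
```

```text
t 24.6 tcp [ 0.4785 -0.303   0.2556] tooly 45.1 zdir [ 0.005 -0.004 -1.   ] q [-0.74  0.04  1.84  0.    1.26 -1.53] open 0.749 ff 0.0
 xyz mm [326.3 266.    8.6]
 spin 65.1
 spin -114.9
```

Call:
step_arm([
  {"gripper":-0.5,"x":22,"y":18,"z":0,"spin":0},
  {"gripper":-0.5,"x":36,"y":29,"z":0,"spin":0},
  {"gripper":-0.5,"x":36,"y":29,"z":0,"spin":0},
  {"gripper":-0.5,"x":36,"y":29,"z":0,"spin":0},
  {"gripper":-0.5,"x":36,"y":30,"z":0,"spin":0},
  {"gripper":-0.5,"x":36,"y":30,"z":0,"spin":0},
  {"gripper":-0.5,"x":36,"y":30,"z":0,"spin":0},
  {"gripper":-0.5,"x":36,"y":30,"z":0,"spin":0},
  {"gripper":-0.5,"x":34,"y":27,"z":0,"spin":0},
  {"gripper":-0.5,"x":18,"y":14,"z":0,"spin":0},
])

```text
time: 25.6
eef_pos: [0.4335, 0.119, 0.2517]
tcp_rot: [0.38, 0.925, 0.001, 0.001]
contact_force: [-0.0, 0.3, -0.2]
opening: 0.748
finger_force: 0.0
```

Call:
step_arm([
  {"gripper":-0.5,"x":0,"y":0,"z":0,"spin":0},
  {"gripper":-0.5,"x":0,"y":0,"z":0,"spin":0},
  {"gripper":-0.5,"x":0,"y":0,"z":0,"spin":0},
  {"gripper":-0.5,"x":0,"y":0,"z":0,"spin":0},
  {"gripper":-0.5,"x":0,"y":0,"z":0,"spin":0},
  {"gripper":-0.5,"x":0,"y":0,"z":0,"spin":0},
  {"gripper":-0.5,"x":0,"y":0,"z":0,"spin":0},
  {"gripper":-0.5,"x":0,"y":0,"z":0,"spin":0},
  {"gripper":-0.5,"x":0,"y":0,"z":0,"spin":0},
  {"gripper":-0.5,"x":0,"y":0,"z":0,"spin":0},
])

```text
time: 26.6
eef_pos: [0.4343, 0.1163, 0.2503]
tcp_rot: [0.382, 0.924, -0.0, -0.0]
contact_force: [-0.5, -1.0, 0.7]
opening: 0.748
finger_force: 0.0
```

```bash
python3 - <<'E'
from look import *
plan(.4349,.1158,.082,45);look("w9")
E
```

```text
t 26.6 tcp [0.4343 0.1163 0.2503] tooly 45.1 zdir [-0. -0. -1.] q [ 0.04 -0.24  2.1  -0.    1.28 -0.75] open 0.748 ff 0.0
 xyz mm [-8.000e-01  1.000e-01  1.733e+02]
 spin 180.1
 spin 0.1
 spin -179.9
[500 162  28  20 429] 0.101 [0.5065 0.2412] [0.013 0.012] circ [0.5067 0.2408]
[ 297  200   43   41 1275] 0.089 [0.4349 0.1153] [0.028 0.028] circ [0.4349 0.1152]
[ 463  209  177  155 5988] 0.111 [0.6001 0.2003] [0.146 0.004] circ [0.5996 0.2003]
[ 165  292   86   73 2247] 0.098 [ 0.4328 -0.0078] [0.066 0.055] circ [ 0.4358 -0.0128]
[312 321  17  23 315] 0.101 [0.5011 0.0514] [0.012 0.012] circ [0.5022 0.0503]
[ 340  387   81   56 1726] 0.111 [0.6    0.0426] [0.049 0.003] circ [0.6003 0.0426]
[  0 408  40  32 513] 0.11 [ 0.3765 -0.1959] [0.014 0.004] circ [ 0.3765 -0.1959]
[116 468  20  12 133] 0.089 [ 0.4822 -0.1894] [0.014 0.006] circ [ 0.4826 -0.1902]
```

View pics/w9.png

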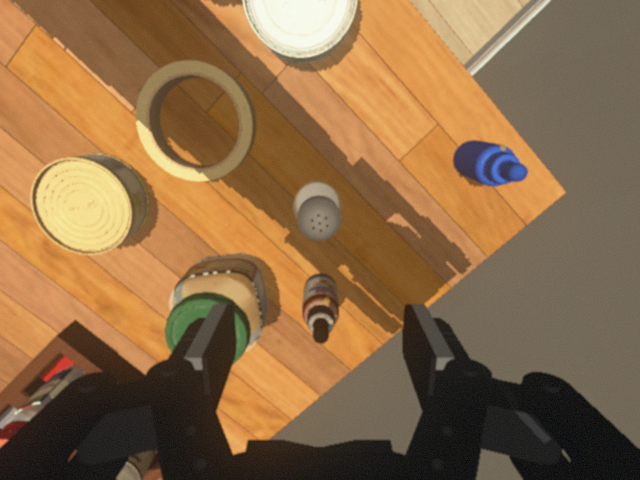

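The shaker cap is at (318,218) with clear space round it. Descending.

Call:
step_arm([
  {"gripper":-0.5,"x":-1,"y":0,"z":15,"spin":0},
  {"gripper":-0.5,"x":0,"y":0,"z":25,"spin":0},
  {"gripper":-0.5,"x":0,"y":0,"z":25,"spin":0},
  {"gripper":-0.5,"x":0,"y":0,"z":25,"spin":0},
  {"gripper":-0.5,"x":0,"y":0,"z":25,"spin":0},
  {"gripper":-0.5,"x":0,"y":0,"z":25,"spin":0},
  {"gripper":-0.5,"x":0,"y":0,"z":22,"spin":0},
  {"gripper":-0.5,"x":0,"y":0,"z":12,"spin":0},
  {"gripper":-0.5,"x":0,"y":0,"z":0,"spin":0},
  {"gripper":0.7,"x":0,"y":0,"z":0,"spin":0},
])

```text
time: 27.65
eef_pos: [0.4356, 0.1156, 0.077]
tcp_rot: [0.382, 0.924, 0.0, 0.0]
contact_force: [0.1, 0.3, 1.1]
opening: 0.598
finger_force: 0.0
```

Call:
step_arm([
  {"gripper":0.7,"x":0,"y":0,"z":0,"spin":0},
  {"gripper":0.7,"x":0,"y":0,"z":0,"spin":0},
  {"gripper":0.7,"x":0,"y":0,"z":0,"spin":0},
  {"gripper":0.7,"x":0,"y":0,"z":0,"spin":0},
  {"gripper":0.7,"x":0,"y":0,"z":0,"spin":0},
  {"gripper":0.7,"x":0,"y":0,"z":0,"spin":0},
  {"gripper":0.7,"x":0,"y":0,"z":-10,"spin":0},
  {"gripper":0.7,"x":0,"y":0,"z":-30,"spin":0},
  {"gripper":0.7,"x":0,"y":0,"z":-50,"spin":0},
  {"gripper":0.7,"x":0,"y":0,"z":-50,"spin":0},
])

```text
time: 28.65
eef_pos: [0.4339, 0.1156, 0.2172]
tcp_rot: [0.382, 0.924, -0.0, -0.001]
contact_force: [1.8, 0.4, -0.6]
opening: 0.371
finger_force: 39.9
```

```bash
python3 - <<'E'
from h import *
plan(.3879,-.2983,.222)
E
```

```text
t 28.65 tcp [0.4339 0.1156 0.2172] tooly 45.1 zdir [-0.002  0.    -1.   ] q [ 0.03 -0.21  2.14  0.    1.21 -0.75] open 0.371 ff 39.9
 xyz mm [-2.595e+02 -3.257e+02  2.000e-01]
```

Call:
step_arm([
  {"gripper":0.7,"x":-14,"y":-10,"z":0,"spin":0},
  {"gripper":0.7,"x":-36,"y":-32,"z":0,"spin":0},
  {"gripper":0.7,"x":-38,"y":-34,"z":0,"spin":0},
  {"gripper":0.7,"x":-36,"y":-34,"z":0,"spin":0},
  {"gripper":0.7,"x":-24,"y":-38,"z":0,"spin":0},
  {"gripper":0.7,"x":-24,"y":-38,"z":0,"spin":0},
  {"gripper":0.7,"x":-24,"y":-38,"z":0,"spin":0},
  {"gripper":0.7,"x":-24,"y":-38,"z":0,"spin":0},
  {"gripper":0.7,"x":-24,"y":-38,"z":0,"spin":0},
  {"gripper":0.7,"x":-15,"y":-26,"z":0,"spin":0},
])

```text
time: 29.65
eef_pos: [0.3875, -0.2996, 0.2168]
tcp_rot: [0.383, 0.924, -0.0, 0.0]
contact_force: [-0.4, 0.3, -0.7]
opening: 0.367
finger_force: 40.0
```

Call:
step_arm([
  {"gripper":0.7,"x":0,"y":0,"z":0,"spin":0},
  {"gripper":0.7,"x":0,"y":0,"z":0,"spin":0},
  {"gripper":0.7,"x":0,"y":0,"z":0,"spin":0},
  {"gripper":0.7,"x":0,"y":0,"z":0,"spin":0},
  {"gripper":0.7,"x":0,"y":0,"z":0,"spin":0},
  {"gripper":0.7,"x":0,"y":0,"z":0,"spin":0},
  {"gripper":0.7,"x":0,"y":0,"z":0,"spin":0},
  {"gripper":0.7,"x":0,"y":0,"z":0,"spin":0},
  {"gripper":0.7,"x":0,"y":0,"z":0,"spin":0},
  {"gripper":0.7,"x":0,"y":0,"z":0,"spin":0},
])

```text
time: 30.65
eef_pos: [0.3885, -0.2972, 0.2163]
tcp_rot: [0.382, 0.924, 0.0, -0.0]
contact_force: [-0.3, -0.4, -1.0]
opening: 0.372
finger_force: 40.0
```

```bash
python3 - <<'E'
from h import *
plan(.3879,-.2983,.0915)
c,W,T=cam("wrist");save(c,"w10")
E
```

```text
t 30.65 tcp [ 0.3885 -0.2972  0.2163] tooly 45.1 zdir [-0.  0. -1.] q [-0.86 -0.1   2.05  0.    1.2  -1.65] open 0.372 ff 40.0
 xyz mm [ -0.4  -1.2 129.8]
```

View pics/w10.png

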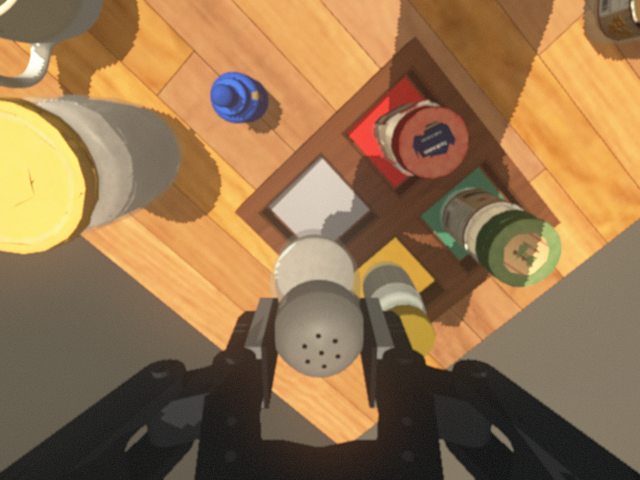

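The shaker is held upright over the grey pad at (320,200), and the other three jars stand in their wells. Lowering it.

Call:
step_arm([
  {"gripper":0.7,"x":0,"y":-1,"z":15,"spin":0},
  {"gripper":0.7,"x":0,"y":0,"z":25,"spin":0},
  {"gripper":0.7,"x":0,"y":0,"z":25,"spin":0},
  {"gripper":0.7,"x":0,"y":0,"z":25,"spin":0},
  {"gripper":0.7,"x":0,"y":0,"z":20,"spin":0},
  {"gripper":0.7,"x":0,"y":0,"z":12,"spin":0},
  {"gripper":0.7,"x":0,"y":0,"z":7,"spin":0},
  {"gripper":0.7,"x":0,"y":0,"z":1,"spin":0},
  {"gripper":0.7,"x":0,"y":0,"z":0,"spin":0},
  {"gripper":0.7,"x":0,"y":0,"z":0,"spin":0},
])

```text
time: 31.7
eef_pos: [0.3882, -0.2984, 0.0872]
tcp_rot: [0.382, 0.924, -0.0, 0.001]
contact_force: [-0.2, 0.2, -0.7]
opening: 0.371
finger_force: 40.0
```

Call:
step_arm([
  {"gripper":-0.3,"x":0,"y":0,"z":0,"spin":0},
  {"gripper":-0.3,"x":0,"y":0,"z":0,"spin":0},
  {"gripper":-0.3,"x":0,"y":0,"z":0,"spin":0},
  {"gripper":-0.3,"x":0,"y":0,"z":0,"spin":0},
  {"gripper":-0.3,"x":0,"y":0,"z":0,"spin":0},
  {"gripper":-0.3,"x":0,"y":0,"z":-20,"spin":0},
  {"gripper":-0.3,"x":0,"y":0,"z":-30,"spin":0},
  {"gripper":-0.3,"x":0,"y":0,"z":-40,"spin":0},
  {"gripper":-0.3,"x":0,"y":0,"z":-45,"spin":0},
  {"gripper":-0.3,"x":0,"y":0,"z":-40,"spin":0},
])

```text
time: 32.7
eef_pos: [0.3877, -0.2978, 0.2634]
tcp_rot: [0.382, 0.924, -0.0, 0.0]
contact_force: [0.1, -1.2, -0.4]
opening: 0.648
finger_force: 0.0
```

```bash
python3 - <<'E'
from look import *
c,W,T=cam("wrist"); look("w11")
c,W,T=cam("scene"); save(c,"s11"); print(get_state()["contact_force"],get_state()["time"])
E
```

```text
[   0    0   95   75 2180] 0.094 [ 0.1664 -0.3424] [0.06  0.031] circ [ 0.1616 -0.3386]
[622   0  18  16 165] 0.094 [ 0.4398 -0.0473] [0.003 0.011] circ [ 0.4398 -0.0467]
[231  80  21  20 328] 0.102 [ 0.2864 -0.2766] [0.012 0.012] circ [ 0.2897 -0.2805]
[ 101   89   82  111 1909] 0.111 [ 0.2636 -0.3483] [0.03  0.077] circ [ 0.2558 -0.361 ]
[376  96  46  62 553] 0.111 [ 0.3807 -0.2143] [0.018 0.04 ] circ [ 0.3882 -0.2102]
[ 446  183   59   59 1015] 0.111 [ 0.4678 -0.2149] [0.02  0.045] circ [ 0.4778 -0.2127]
[ 297  185   43   43 1423] 0.097 [ 0.387  -0.2989] [0.028 0.028] circ [ 0.3869 -0.299 ]
[   0  189  192  170 5916] 0.111 [ 0.3059 -0.4706] [0.175 0.003] circ [ 0.3059 -0.4704]
[ 473  243  167  136 5269] 0.111 [ 0.5998 -0.223 ] [0.142 0.004] circ [ 0.5998 -0.223 ]
[ 366  260   52   56 1927] 0.109 [ 0.476  -0.3027] [0.038 0.034] circ [ 0.4776 -0.3035]
[ 233  380   92   67 1926] 0.111 [ 0.4883 -0.4707] [0.003 0.069] circ [ 0.4884 -0.4706]
[380 419  27  34 347] 0.105 [ 0.5994 -0.4068] [0.002 0.011] circ [ 0.5996 -0.4068]
[-0.42067511  0.11745112 -1.51988271] 32.85
```

View pics/w11.png

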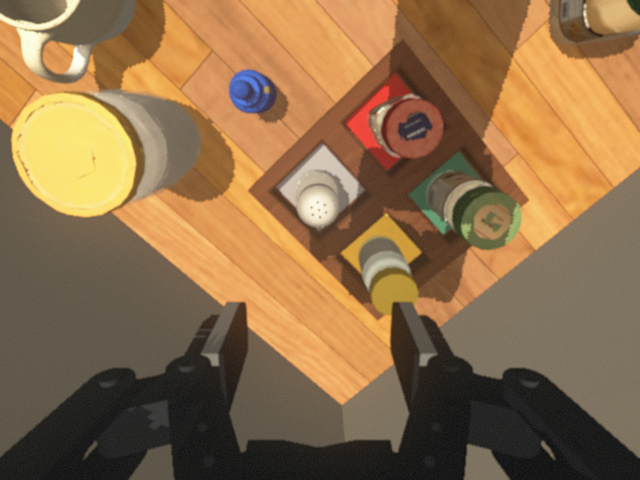

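View pics/s11.png

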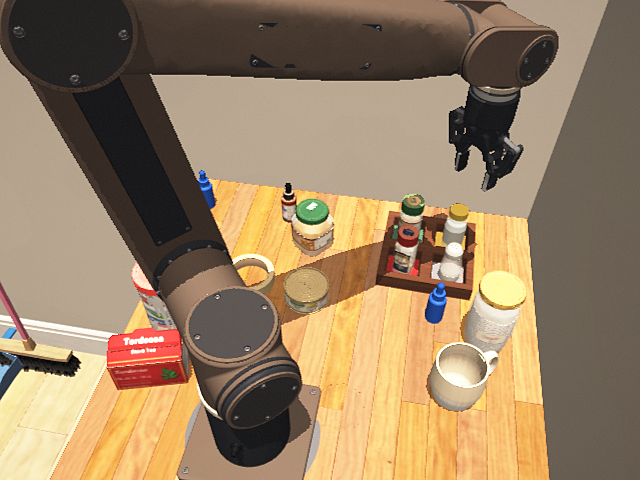

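Both views show all four seasonings upright in their matching wells, in the wrist view red at (405,125), grey at (320,205), green at (475,210) and yellow at (390,280). The big jar at (312,225) and dropper at (289,200) in the scene view haven't moved, and the gripper is clear.

```bash
python3 -c "
from plant import *
print(sign_off())"
```

```text
the job is handed in; nothing more can be done
None
```

The job is handed in at about 33 s: the last pictures show all four seasonings upright in the wells matching their caps, and the big jar and brown dropper where they were.

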